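# Put the kiln props back with their like

### The job

The kiln has been unpacked: put the four loose kiln props away in the wooden trays, each in the tray that already holds a prop of its own shape and length. Stand each one upright, flat on the tray's floor beside what is there, set down rather than dropped, and do not knock over the props already in the trays.

Things in the scene. Friction and masses are not known exactly. Their poses are not given: they have to be found in the camera images.
- tall_loose: square cream fired-clay (cordierite) kiln prop 38 x 38 mm, 100 mm tall, solid, standing upright. Origin at the centre of its underside, z up along it, x and y square to its faces; 290 g or so. Loose on the table at the start, amid a few small tools; to be put away.
- short_loose: square cream fired-clay (cordierite) kiln prop 38 x 38 mm, 50 mm tall, solid, standing upright. Origin at the centre of its underside, z up along it, x and y square to its faces; 145 g or so. Loose on the table at the start, amid a few small tools; to be put away.
- tube_loose_a: round tubular cream fired-clay (cordierite) kiln prop, 40 mm outside diameter, 19 mm bore right through, 75 mm tall, standing upright. Origin at the centre of its underside, z up along its axis; 155 g or so. Loose on the table at the start, amid a few small tools; to be put away.
- tube_loose_b: round tubular cream fired-clay (cordierite) kiln prop, 40 mm outside diameter, 19 mm bore right through, 75 mm tall, standing upright. Origin at the centre of its underside, z up along its axis; 155 g or so. Loose on the table at the start, amid a few small tools; to be put away. Same as tube_loose_a.
- tray_tall: Pine tray for the tall square props, open on top, fixed: outside 179 (its x) x 90 (its y) x 26 mm high, floor 8 thick, walls 7, inside 165 x 76. Origin at the centre of its underside, z up, x roughly away from the robot. Holds one such prop; the rest of its floor is free. The three trays are alike and lie side by side, about 165 apart, in any order.
- tray_short: Pine tray for the short square props, open on top, fixed: outside 179 (its x) x 90 (its y) x 26 mm high, floor 8 thick, walls 7, inside 165 x 76. Origin at the centre of its underside, z up, x roughly away from the robot. Holds one such prop; the rest of its floor is free. The three trays are alike and lie side by side, about 165 apart, in any order.
- tray_tube: Pine tray for the round tubular props, open on top, fixed: outside 179 (its x) x 90 (its y) x 26 mm high, floor 8 thick, walls 7, inside 165 x 76. Origin at the centre of its underside, z up, x roughly away from the robot. Holds one such prop; the rest of its floor is free. The three trays are alike and lie side by side, about 165 apart, in any order.
- tall_home: square cream fired-clay (cordierite) kiln prop 38 x 38 mm, 100 mm tall, solid, standing upright. Origin at the centre of its underside, z up along it, x and y square to its faces; 290 g or so. Already in its tray at the start, loose, on the tray floor, anywhere along the tray from 52 mm in front of the tray's centre to 52 mm behind it (along the tray's x); it stays standing there.
- short_home: square cream fired-clay (cordierite) kiln prop 38 x 38 mm, 50 mm tall, solid, standing upright. Origin at the centre of its underside, z up along it, x and y square to its faces; 145 g or so. Already in its tray at the start, loose, on the tray floor, anywhere along the tray from 52 mm in front of the tray's centre to 52 mm behind it (along the tray's x); it stays standing there.
- tube_home: round tubular cream fired-clay (cordierite) kiln prop, 40 mm outside diameter, 19 mm bore right through, 75 mm tall, standing upright. Origin at the centre of its underside, z up along its axis; 155 g or so. Already in its tray at the start, loose, on the tray floor, near the tray's far end, 48 to 56 mm along the tray's +x from the tray's centre; it stays standing there.
Not all that is in view belongs to the job. What is shaped like the short_loose but orange is not meant.

How it is judged:
By the outcome, as a careful person would: the job done as asked, in the order asked, and still so for the second after the job is handed in, with the robot touching nothing.
It also fails if it takes over 102 s, if anything falls off the work surface, if the arm or the gripper's body presses on something with over 40 N, if the wrist force passes 120 N, or if a joint passes its speed limit or range.

### The arm

A 6-joint arm with a two-finger parallel gripper is mounted at the origin on the work surface. World frame = base frame: x ahead of the robot, y to its left, z up, the work surface at z = 0. Lengths are in m, angles in rad, forces in N, time in s.
With the tool pointing down it reaches from about 0.375 to 0.9 m from the base axis. Payload 3.1 kg.
Tool frame: the origin (TCP) lies at the centre of the arm's flange, where the gripper is bolted on; the fingertips stand 182 mm ahead of it and the grasp point (between the pads) lies 164 mm ahead of it; z points along the fingers, x is the direction in which the jaws open and shut, and the axes are right-handed (so a half turn about z gives the same grasp; the last joint's range is limited). The gripper opens to 87 mm and grips with 3 to 60 N. Pads are 19 mm wide; open, the fingers measure 117 mm over their backs; the gripper's body (75 mm by 190 mm) begins 51 mm behind the grasp point.
Start: joints at [0.944, 0.527, 1.433, -0, 1.181, -0.178], TCP at [0.271, 0.563, 0.405] pointing down, gripper open.
Joint ranges: [-3.08, 3.08], [-0.75, 2.2], [0.22, 2.44], [-1.43, 4.57], [0, 2.65], [-2.85, 2.85]. Speed limits (rad/s): [2.79, 2.79, 3.14, 3.14, 3.14, 3.14].

### API

Orientations are given as a unit quaternion [x, y, z, w].
In Python, from rig import status, eyes, robot gives the robot as it stands. The module is installed in compiled form; this text tells all that it offers.
- The arm moves only by the tool step_arm, never from a script. Its argument "steps" is a list of rows, each a list of 7 numbers: the closure, from -1 (fully open) to 1 (shut), so that 0 is half open, then the shift along the tool's x, y, z each as a share of 0.025 m, from -1 to 1, then the turn, a rotation vector about the tool's x, y, z each as a share of 8 degrees, from -1 to 1. In form: [[jaw, dx, dy, dz, rx, ry, rz], ...]. A call has exactly 10 rows; each row shifts and turns the commanded pose from where the row before left it, along the tool's axes as they then stand; what a row does not reach is not made up. A row lasts 1/10 s, in which the tool goes at most 50 mm and 8.59 degrees, less where a joint would pass 70% of its speed; a pose out of reach is approached as far as the arm can. A call with a number of a shift or a turn outside -1 to 1 is refused whole. A call with a gripper value outside its range is refused whole. The fingers move at their own pace and stop on an object; "squeeze" is the grip in N (left out, the last holds). Time passes only in rows, so rows that do not move let the fingers close, or fill a call up. It gives the time, the measured TCP pose, the force and the opening at its end, in the units of the state.
- status.get_obs(): the state, without advancing time (a new reading comes with each control period).
- eyes.camera(name): name is "side" or "top" or "wrist"; returns (picture, depth): 480x640x3 uint8, red, green, blue; 480x640 float32, m along the optical axis (not along the pixel's ray), 0 where there is no reading.
- eyes.camera_info(name): a dict with "K" (3x3 intrinsics, pixels), "R" (3x3) and "t" (3): a world point X has camera coordinates R X + t. Camera axes: x right, y down, z forward; pixel columns grow to the right and rows downward; lengths in m; the calibration is good to about 2 mm. A picture is of the moment at which its call begins: read the wrist's pose just before it. camera_info takes no time and is no camera call; for the wrist camera it gives the pose at the moment of the call.
- robot.hand_in(): hands the job in, once; it reports no verdict.
The state is a dict: "time": time; "q": joint angles; "joint_velocities": joint speeds; "joint_torque": joint torques, N m; "position": TCP position; "tool_rot": TCP orientation; "ft_force": force on the tool from outside, world axes, zero at the start; "moment": the same for the moment, N m; "grip_width": finger opening in m.
Only numpy, scipy, OpenCV 4.12 (cv2) and the standard library are available. Lean on these libraries where they do the work, as an engineer would, in place of code of your own. Each camera call takes 0.05 s, during which the arm holds its last target.

## Working session

There is one attempt and no reset: what is moved stays moved. The work goes in short steps, Python scripts to look and compute and a tool call to move; the robot and the scene stay as the last step left them, time stands still between calls to the robot, and variables do not carry over. Pictures are saved under pics/ and viewed, and the job is handed in when it is done.

Besides the shell and the picture viewer there is one more tool, called after ">>>" by a JSON object that holds its "op" and its "data", one argument or row to a line. step_arm: Moves the arm, as the interface text tells. Its arguments: {"type":"object","properties":{"steps":{"type":"array"},"squeeze":{"type":"number"}},"required":["steps"]}

```bash
mkdir -p pics; ls; python3 - <<'E'
from rig import status, eyes
import cv2, numpy as np
for n in ("top","side"):
    p,d=eyes.camera(n); cv2.imwrite(f"pics/{n}0.png",p[:,:,::-1]); np.savez(f"{n}0.npz",p=p,d=d,**eyes.camera_info(n))
    print(n,eyes.camera_info(n))
print(status.get_obs())
E
```

```text
pics
top {'K': array([[599.16498727,   0.        , 315.7972866 ],
       [  0.        , 599.16498727, 238.52581447],
       [  0.        ,   0.        ,   1.        ]]), 'R': array([[-2.18597259e-04, -9.99998453e-01,  1.74562557e-03],
       [-9.84183549e-01, -9.41008985e-05, -1.77151724e-01],
       [ 1.77151614e-01, -1.75674085e-03, -9.84182005e-01]]), 't': array([0.00441032, 0.55118613, 1.32347971])}
side {'K': array([[515.35039681,   0.        , 329.63616808],
       [  0.        , 515.35039681, 237.58915096],
       [  0.        ,   0.        ,   1.        ]]), 'R': array([[ 0.8195448 , -0.57294791,  0.00877568],
       [-0.39382509, -0.57431992, -0.71767572],
       [ 0.41623085,  0.58471132, -0.69632216]]), 't': array([-0.43805366,  0.22423729,  0.89186941])}
{'time': 0.1, 'q': array([ 9.43502731e-01,  5.28375387e-01,  1.43376690e+00, -4.91598246e-06,
        1.18138124e+00, -1.78487581e-01]), 'joint_velocities': array([ 0.00053659, -0.00024025, -0.00230972, -0.00164127, -0.00061823,
       -0.00069785]), 'joint_torque': array([-4.56544312e-04, -4.40984988e+01, -1.77150464e+01,  6.35049236e-02,
        5.34048560e-02, -1.58644468e-05]), 'position': array([0.27096708, 0.56286958, 0.40387011]), 'tool_rot': array([ 8.46725186e-01,  5.32029630e-01, -8.94817069e-04,  3.62455843e-04]), 'ft_force': array([ 0.30803022, -0.6400704 ,  0.01946535]), 'moment': array([-0.04051843,  0.00061725, -0.04852741]), 'grip_width': 0.08690485654877916}
```

View pics/top0.png

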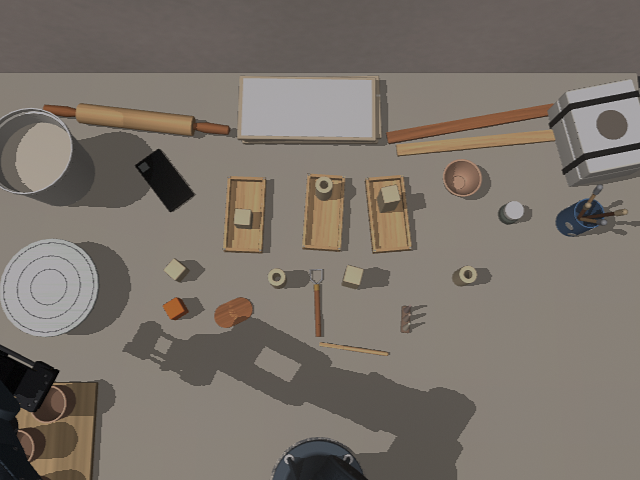

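View pics/side0.png

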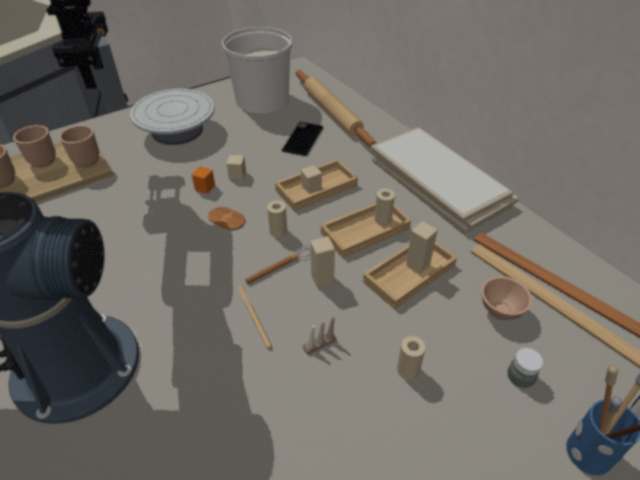

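The top view shows four cream props loose: tall square at (353,275), short square at (176,270), tubes at (277,278) and (467,275). The look-alikes are the orange block (176,309), not meant, and the home props at (243,217) short, (324,186) tube and (389,198) tall. So the left tray is for the short one, the middle for the tubes, and the right for the tall one.

```bash
cat > h.py <<'E'
import numpy as np, cv2
def cloud(n,tag):
    z=np.load(f"{n}{tag}.npz"); p,d,K,R,t=[z[k] for k in "pdKRt"]
    v,u=np.mgrid[:480,:640]
    c=np.stack([(u-K[0,2])/K[0,0]*d,(v-K[1,2])/K[1,1]*d,d],-1)
    return p,d,(c-t)@R
def grab(n,tag):
    from rig import eyes
    i=eyes.camera_info(n); p,d=eyes.camera(n); np.savez(f"{n}{tag}.npz",p=p,d=d,**i); cv2.imwrite(f"pics/{n}{tag}.png",p[:,:,::-1])
def props(tag,seeds,n="top"):
    p,d,X=cloud(n,tag)
    for nm,(u,v,h) in seeds.items():
        m=np.zeros((480,640),bool); m[v-25:v+26,u-25:u+26]=1
        z=X[...,2]; zz=z[m&(d>0)&(z>0.03)]
        zm=np.percentile(zz,90) if zz.size else 0
        m&=(abs(z-h)<0.008)&(d>0)
        k,l,s,_=cv2.connectedComponentsWithStats(m.astype(np.uint8))
        if k<2: print(nm,"none"); continue
        i=1+np.argmax(s[1:,4]); P=X[l==i]
        vv,uu=np.nonzero(l==i)
        r=cv2.minAreaRect((P[:,:2]*1000).astype(np.float32)); (cu,cv_),rr=cv2.minEnclosingCircle((P[:,:2]*1000).astype(np.float32))
        print(nm,"n",len(P),"ztop %.3f p90 %.3f"%(np.median(P[:,2]),zm),"rect c",np.round(r[0],1),"size",np.round(r[1],1),"ang",round(r[2],1),"circ",round(cu,1),round(cv_,1),round(rr,1))
E
python3 - <<'E'
from h import *
props("0",dict(tall=(353,275,.1),short=(176,270,.05),ta=(277,278,.075),tb=(467,275,.075),hs=(243,217,.058),ht=(324,186,.083),htall=(389,198,.108),orange=(176,309,.05)))
p,d,X=cloud("top","0")
hsv=cv2.cvtColor(p,cv2.COLOR_RGB2HSV)
for nm,(a,b) in dict(L=(222,268),M=(300,348),R=(364,414)).items():
    m=np.zeros((480,640),bool); m[168:260,a:b]=1
    w=m&(X[...,2]>0.018)&(X[...,2]<0.033)
    P=X[w]; r=cv2.minAreaRect((P[:,:2]*1000).astype(np.float32)); print(nm,len(P),r)
c=p[150:350,150:490,::-1]
cv2.imwrite("pics/crop0.png",cv2.resize(c,None,fx=2.3,fy=2.3,interpolation=cv2.INTER_CUBIC))
E
```

```text
tall n 300 ztop 0.099 p90 0.103 rect c [462.4 -76.3] size [38.  38.2] ang 73.7 circ 461.8 -76.9 25.0
short n 283 ztop 0.049 p90 0.053 rect c [481.2 326.2] size [38.9 37.6] ang 50.5 circ 481.4 327.1 24.9
ta n 196 ztop 0.074 p90 0.077 rect c [461.   91.9] size [38.1 37.5] ang 2.2 circ 460.7 93.0 19.8
tb n 209 ztop 0.074 p90 0.077 rect c [ 466.2 -332.8] size [38.8 38.2] ang 61.7 circ 465.7 -332.7 20.7
hs n 273 ztop 0.057 p90 0.060 rect c [601.3 174.2] size [38.3 38.8] ang 85.4 circ 601.4 174.8 24.5
ht n 194 ztop 0.082 p90 0.085 rect c [670.7 -12. ] size [39.1 36.5] ang 0.3 circ 670.1 -12.0 20.8
htall n 288 ztop 0.107 p90 0.110 rect c [ 642.5 -160.5] size [38.9 38.7] ang 12.6 circ 641.6 -160.6 25.3
orange n 289 ztop 0.050 p90 0.053 rect c [393.5 325. ] size [38.5 38.5] ang 33.4 circ 393.0 324.3 25.0
L 751 ((616.5703125, 173.4413604736328), (90.94312286376953, 181.65855407714844), 87.68910217285156)
M 706 ((621.4110107421875, -12.98846435546875), (90.20359802246094, 180.85641479492188), 86.27070617675781)
R 754 ((617.5167236328125, -164.73651123046875), (180.55181884765625, 91.0113296508789), 4.777686595916748)
```

View pics/crop0.png

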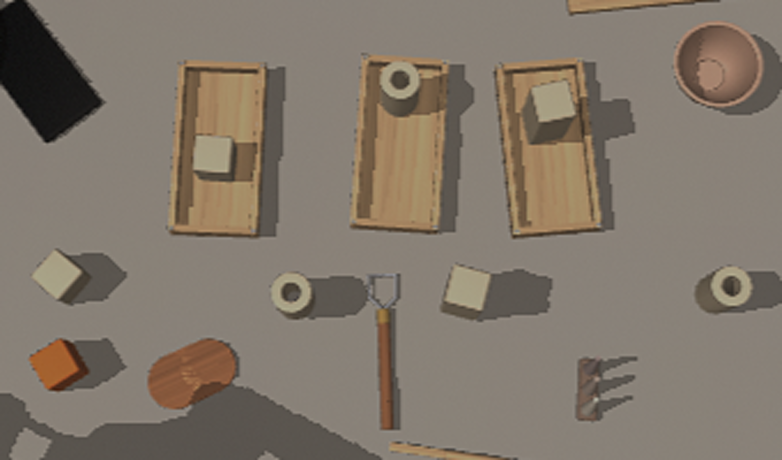

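The crop confirms the choice: the cream tall square (467,288 in the crop), the cream short square (60,276), and tubes at (292,294) and (731,286); the orange block at (58,365) is left alone. Next is a planner that gives the remaining travel in tool units.

```bash
cat > go.py <<'E'
import sys, numpy as np
from rig import status
from scipy.spatial.transform import Rotation as Ro
# usage: go.py x_mm y_mm tcpz_mm psi_deg
x,y,z,psi=map(float,sys.argv[1:])
s=status.get_obs(); R=Ro.from_quat(s["tool_rot"]).as_matrix()
p=np.radians(psi); T=np.array([[np.cos(p),np.sin(p),0],[np.sin(p),-np.cos(p),0],[0,0,-1]]).T
T=np.array([[np.cos(p),np.sin(p),0],[np.sin(p),-np.cos(p),0],[0,0,-1.]])
rv=np.degrees(Ro.from_matrix(R.T@T).as_rotvec())
d=np.array([x,y,z])-s["position"]*1000
print("t %.1f pos"%s["time"],np.round(s["position"]*1000,1),"psi %.1f"%np.degrees(np.arctan2(R[1,0],R[0,0])),"err",np.round(d,1))
print("turn units",np.round(rv/8,2),"| shift units in now-frame",np.round(R.T@d/25,2),"| in target frame",np.round(T.T@d/25,2))
print("q deg",np.round(np.degrees(s["q"])),"F",np.round(s["ft_force"],1),"w %.4f"%s["grip_width"])
E
python3 go.py 481.3 326.6 300 50.5
python3 - <<'E'
import numpy as np
for n,c,a,dx in (("short",(616.6,173.4),-2.31,43.5),("tube1",(621.4,-13),-3.73,-2),("tube2",(621.4,-13),-3.73,-52),("tall",(617.5,-164.7),4.78,-38)):
    a=np.radians(a); print(n,np.round(np.array(c)+dx*np.array([np.cos(a),np.sin(a)]),1))
E
```

```text
t 0.1 pos [271.  562.9 403.9] psi 64.3 err [ 210.3 -236.3 -103.9]
turn units [-0.    0.01  1.72] | shift units in now-frame [-4.86 11.68  4.16] | in target frame [-1.94 12.5   4.15]
q deg [ 54.  30.  82.  -0.  68. -10.] F [ 0.3 -0.6  0. ] w 0.0869
short [660.1 171.6]
tube1 [619.4 -12.9]
tube2 [569.5  -9.6]
tall [ 579.6 -167.9]
```

>>> {"op": "step_arm", "data": {
  "steps": [
    [-1,0,0,0,0,0,0.86],
    [-1,0,0,0,0,0,0.86],
    [-1,-0.15,0.98,0,0,0,0],
    [-1,-0.15,0.98,0.2,0,0,0],
    [-1,-0.15,0.98,0.3,0,0,0],
    [-1,-0.15,0.98,0.3,0,0,0],
    [-1,-0.15,0.98,0.3,0,0,0],
    [-1,-0.15,0.98,0.3,0,0,0],
    [-1,-0.15,0.98,0.3,0,0,0],
    [-1,-0.15,0.98,0.3,0,0,0]
  ],
  "squeeze": 25
}}

```text
time: 1.1
position: [0.4038, 0.4144, 0.3541]
tool_rot: [0.904, 0.427, -0.0, 0.0]
ft_force: [0.8, 0.3, -0.0]
grip_width: 0.087
```

```bash
python3 go.py 481.3 326.6 202 50.5
```

```text
t 1.1 pos [403.8 414.4 354.1] psi 50.5 err [  77.5  -87.8 -152.1]
turn units [-0.    0.01  0.  ] | shift units in now-frame [-0.74  4.63  6.08] | in target frame [-0.74  4.63  6.08]
q deg [ 35.  30.  92.  -0.  58. -16.] F [ 0.8  0.3 -0. ] w 0.0870
```

>>> {"op": "step_arm", "data": {
  "steps": [
    [-1,-0.15,0.93,0.2,0,0,0],
    [-1,-0.15,0.93,0.2,0,0,0],
    [-1,-0.15,0.93,0.2,0,0,0],
    [-1,-0.15,0.92,0.2,0,0,0],
    [-1,-0.14,0.92,0.2,0,0,0],
    [-1,0,0,0.8,0,0,0],
    [-1,0,0,0.8,0,0,0],
    [-1,0,0,0.8,0,0,0],
    [-1,0,0,0.6,0,0,0],
    [-1,0,0,0,0,0,0]
  ]
}}

```text
time: 2.1
position: [0.48, 0.327, 0.2524]
tool_rot: [0.904, 0.427, -0.003, -0.0]
ft_force: [-0.6, -0.0, 1.5]
grip_width: 0.0871
```

```bash
python3 go.py 481.3 326.6 202 50.5; python3 - <<'E'
from h import *
grab("wrist","1"); grab("side","1")
E
```

```text
t 2.1 pos [480.  327.  252.4] psi 50.5 err [  1.3  -0.4 -50.4]
turn units [-0.02  0.04  0.  ] | shift units in now-frame [0.03 0.05 2.01] | in target frame [0.02 0.05 2.01]
q deg [ 23.  39.  95.  -0.  46. -27.] F [-0.6 -0.   1.5] w 0.0871
```

View pics/wrist1.png

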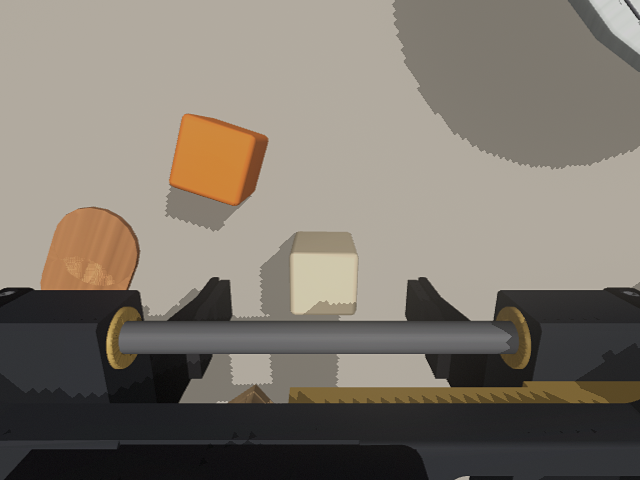

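The wrist view shows the cream prop (face columns 291–357, row 280) square to the jaws and centred between the fingertips (231 and 406). I'll go down and close.

>>> {"op": "step_arm", "data": {
  "steps": [
    [-1,0.03,0.05,0.5,0,0,0],
    [-1,0,0,0.5,0,0,0],
    [-1,0,0,0.5,0,0,0],
    [-1,0,0,0.5,0,0,0],
    [-1,0,0,0,0,0,0],
    [1,0,0,0,0,0,0],
    [1,0,0,0,0,0,0],
    [1,0,0,0,0,0,0],
    [1,0,0,0,0,0,0],
    [1,0,0,0,0,0,0]
  ]
}}

```text
time: 3.2
position: [0.4825, 0.3273, 0.2052]
tool_rot: [0.904, 0.427, 0.0, 0.0]
ft_force: [-0.9, -0.3, 0.4]
grip_width: 0.0549
```

```bash
python3 go.py 660.1 171.6 342 87.7
```

```text
t 3.2 pos [482.5 327.3 205.2] psi 50.5 err [ 177.6 -155.7  136.8]
turn units [ 0.   -0.   -4.65] | shift units in now-frame [-0.29  9.45 -5.47] | in target frame [-5.94  7.35 -5.47]
q deg [ 23.  44.  96.  -0.  40. -27.] F [-0.9 -0.3  0.4] w 0.0549
```

>>> {"op": "step_arm", "data": {
  "steps": [
    [1,0,0,0,0,0,0],
    [1,0,0,0,0,0,0],
    [1,0,0,0,0,0,0],
    [1,0,0,0,0,0,0],
    [1,0,0,0,0,0,0],
    [1,0,0,0,0,0,0],
    [1,0,0,0,0,0,0],
    [1,0,0,0,0,0,0],
    [1,0,0,0,0,0,0],
    [1,0,0,0,0,0,0]
  ]
}}

```text
time: 4.2
position: [0.4824, 0.3273, 0.2049]
tool_rot: [0.904, 0.427, 0.0, 0.0]
ft_force: [-0.2, 0.3, 2.4]
grip_width: 0.0379
```

```bash
python3 go.py 660.1 171.6 342 87.7
```

```text
t 4.2 pos [482.4 327.3 204.9] psi 50.5 err [ 177.7 -155.7  137.1]
turn units [ 0.   -0.   -4.65] | shift units in now-frame [-0.29  9.45 -5.49] | in target frame [-5.94  7.35 -5.49]
q deg [ 23.  44.  96.  -0.  40. -27.] F [-0.2  0.3  2.4] w 0.0379
```

>>> {"op": "step_arm", "data": {
  "steps": [
    [1,0,0,-0.5,0,0,0],
    [1,0,0,-1,0,0,0],
    [1,0,0,-1,0,0,-0.93],
    [1,0,0,-1,0,0,-0.93],
    [1,0,0,-1,0,0,-0.93],
    [1,0,0,-1,0,0,-0.93],
    [1,0,0,0,0,0,-0.93],
    [1,-0.75,0.92,0,0,0,0],
    [1,-0.75,0.92,0,0,0,0],
    [1,-0.75,0.92,0,0,0,0]
  ]
}}

```text
time: 5.2
position: [0.5493, 0.2678, 0.3427]
tool_rot: [0.721, 0.693, -0.0, -0.0]
ft_force: [0.2, 0.4, -2.2]
grip_width: 0.0378
```

```bash
python3 go.py 660.1 171.6 243 87.7
```

```text
t 5.2 pos [549.3 267.8 342.7] psi 87.8 err [110.8 -96.2 -99.7]
turn units [-0.   -0.    0.01] | shift units in now-frame [-3.67  4.58  3.99] | in target frame [-3.67  4.58  3.99]
q deg [ 16.  33.  88.   0.  59. -72.] F [ 0.2  0.4 -2.2] w 0.0378
```

>>> {"op": "step_arm", "data": {
  "steps": [
    [1,-0.73,0.92,0,0,0,0],
    [1,-0.73,0.92,0,0,0,0],
    [1,-0.73,0.92,0,0,0,0],
    [1,-0.74,0.91,0,0,0,0],
    [1,-0.74,0.91,0,0,0,0],
    [1,0,0,0.9,0,0,0],
    [1,0,0,1,0,0,0],
    [1,0,0,0.9,0,0,0],
    [1,0,0,0.6,0,0,0],
    [1,0,0,0,0,0,0]
  ]
}}

```text
time: 6.2
position: [0.6587, 0.172, 0.2547]
tool_rot: [0.721, 0.693, -0.002, -0.002]
ft_force: [-1.1, 0.5, -1.3]
grip_width: 0.0377
```

```bash
python3 go.py 660.1 171.6 212.9 87.7; python3 - <<'E'
from h import *
grab("side","2"); grab("wrist","2")
i=cv2.imread("pics/side2.png")[120:320,200:480]; cv2.imwrite("pics/side2c.png",cv2.resize(i,None,fx=2.8,fy=2.8))
E
```

```text
t 6.2 pos [658.7 172.  254.7] psi 87.7 err [  1.4  -0.4 -41.8]
turn units [-0.04  0.01  0.  ] | shift units in now-frame [-0.01  0.07  1.67] | in target frame [-0.01  0.06  1.67]
q deg [  5.  45.  80.  -0.  56. -82.] F [-1.1  0.5 -1.3] w 0.0377
```

View pics/side2c.png

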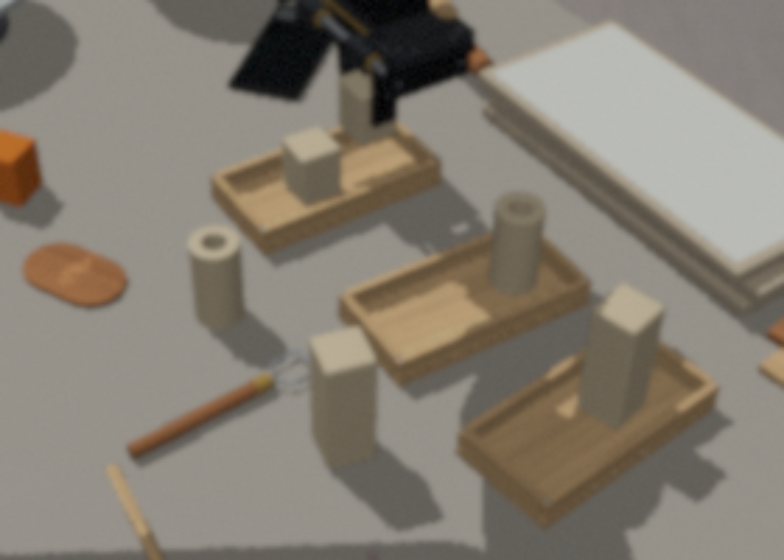

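View pics/wrist2.png

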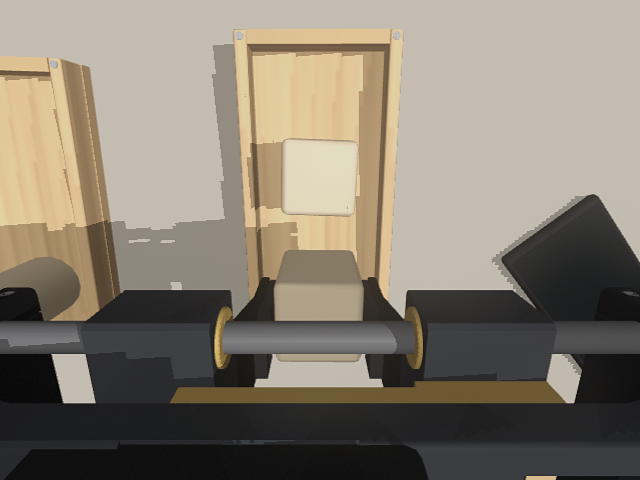

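The held prop (column 319) is over the middle of the left tray, beyond its home prop (320,177). I'll lower gently.

>>> {"op": "step_arm", "data": {
  "steps": [
    [1,0,0.06,0.4,0,0,0],
    [1,0,0,0.4,0,0,0],
    [1,0,0,0.3,0,0,0],
    [1,0,0,0.2,0,0,0],
    [1,0,0,0.1,0,0,0],
    [1,0,0,0.1,0,0,0],
    [1,0,0,0,0,0,0],
    [1,0,0,0,0,0,0],
    [1,0,0,0,0,0,0],
    [1,0,0,0,0,0,0]
  ]
}}

```text
time: 7.3
position: [0.6615, 0.172, 0.2201]
tool_rot: [0.721, 0.693, 0.0, 0.0]
ft_force: [-0.9, 0.5, -1.4]
grip_width: 0.0382
```

```bash
python3 go.py 660.1 171.6 212.9 87.7
```

```text
t 7.3 pos [661.5 172.  220.1] psi 87.7 err [-1.4 -0.4 -7.2]
turn units [ 0. -0.  0.] | shift units in now-frame [-0.02 -0.05  0.29] | in target frame [-0.02 -0.05  0.29]
q deg [  5.  47.  80.  -0.  53. -82.] F [-0.9  0.5 -1.4] w 0.0382
```

>>> {"op": "step_arm", "data": {
  "steps": [
    [1,0,0,0.08,0,0,0],
    [1,0,0,0.06,0,0,0],
    [1,0,0,0.04,0,0,0],
    [1,0,0,0.04,0,0,0],
    [1,0,0,0.02,0,0,0],
    [1,0,0,0.02,0,0,0],
    [1,0,0,0,0,0,0],
    [1,0,0,0,0,0,0],
    [1,0,0,0,0,0,0],
    [1,0,0,0,0,0,0]
  ]
}}

```text
time: 8.3
position: [0.6614, 0.172, 0.2133]
tool_rot: [0.721, 0.693, 0.0, 0.0]
ft_force: [-0.0, 0.7, -0.5]
grip_width: 0.0378
```

```bash
python3 go.py 660.1 171.6 212.9 87.7
```

```text
t 8.3 pos [661.4 172.  213.3] psi 87.7 err [-1.3 -0.4 -0.4]
turn units [0. 0. 0.] | shift units in now-frame [-0.02 -0.05  0.02] | in target frame [-0.02 -0.05  0.02]
q deg [  5.  48.  80.  -0.  52. -82.] F [-0.   0.7 -0.5] w 0.0378
```

>>> {"op": "step_arm", "data": {
  "steps": [
    [1,0,0,0.02,0,0,0],
    [1,0,0,0.02,0,0,0],
    [1,0,0,0,0,0,0],
    [1,0,0,0,0,0,0],
    [1,0,0,0,0,0,0],
    [1,0,0,0,0,0,0],
    [1,0,0,0,0,0,0],
    [1,0,0,0,0,0,0],
    [1,0,0,0,0,0,0],
    [1,0,0,0,0,0,0]
  ]
}}

```text
time: 9.3
position: [0.6614, 0.172, 0.2129]
tool_rot: [0.721, 0.693, 0.0, 0.0]
ft_force: [-1.1, -0.7, 6.2]
grip_width: 0.038
```

```bash
python3 go.py 660.1 171.6 212.9 87.7
```

```text
t 9.3 pos [661.4 172.  212.9] psi 87.7 err [-1.3 -0.4 -0. ]
turn units [ 0. -0.  0.] | shift units in now-frame [-0.02 -0.05  0.  ] | in target frame [-0.02 -0.05  0.  ]
q deg [  5.  48.  80.  -0.  52. -82.] F [-1.1 -0.7  6.2] w 0.0380
```

Contact at the expected height (6 N). I'll release.

>>> {"op": "step_arm", "data": {
  "steps": [
    [-1,0,0,0,0,0,0],
    [-1,0,0,0,0,0,0],
    [-1,0,0,0,0,0,0],
    [-1,0,0,0,0,0,0],
    [-1,0,0,0,0,0,0],
    [-1,0,0,-0.3,0,0,0],
    [-1,0,0,-0.6,0,0,0],
    [-1,0,0,-1,0,0,0],
    [-1,0,0,-1,0,0,0],
    [-1,0,0,-1,0,0,0]
  ]
}}

```text
time: 10.3
position: [0.6614, 0.1721, 0.3122]
tool_rot: [0.721, 0.693, 0.001, 0.001]
ft_force: [0.2, 0.2, 0.2]
grip_width: 0.0871
```

```bash
python3 go.py 460.8 92.4 264 86.3
```

```text
t 10.3 pos [661.4 172.1 312.2] psi 87.7 err [-200.6  -79.7  -48.2]
turn units [ 0.01 -0.    0.18] | shift units in now-frame [-3.5  -7.9   1.92] | in target frame [-3.7  -7.8   1.93]
q deg [  5.  41.  78.  -0.  62. -82.] F [0.2 0.2 0.2] w 0.0871
```

>>> {"op": "step_arm", "data": {
  "steps": [
    [-1,0,0,0,0,0,0.18],
    [-1,-0.41,-0.87,0,0,0,0],
    [-1,-0.41,-0.87,0,0,0,0],
    [-1,-0.41,-0.87,0,0,0,0],
    [-1,-0.41,-0.87,0,0,0,0],
    [-1,-0.41,-0.87,0,0,0,0],
    [-1,-0.41,-0.87,0.2,0,0,0],
    [-1,-0.41,-0.87,0.4,0,0,0],
    [-1,-0.41,-0.87,0.5,0,0,0],
    [-1,-0.41,-0.84,0.6,0,0,0]
  ]
}}

```text
time: 11.3
position: [0.4599, 0.0924, 0.2675]
tool_rot: [0.73, 0.684, 0.001, 0.001]
ft_force: [0.7, -0.8, -0.7]
grip_width: 0.087
```

```bash
python3 go.py 460.8 92.4 216 86.3;  python3 - <<'E'
from h import *
grab("wrist","3"); grab("top","3")
E
```

```text
t 11.3 pos [459.9  92.4 267.5] psi 86.3 err [  0.9   0.  -51.5]
turn units [ 0.01 -0.   -0.01] | shift units in now-frame [0.   0.03 2.06] | in target frame [0.   0.04 2.06]
q deg [ -2.  32. 111.  -0.  37. -89.] F [ 0.7 -0.8 -0.7] w 0.0870
```

View pics/wrist3.png

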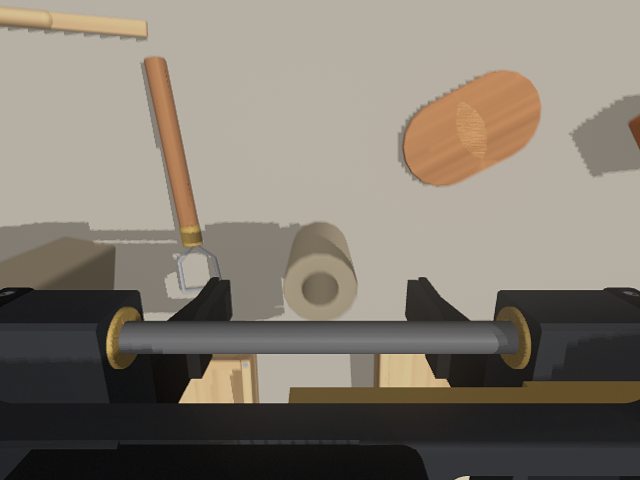

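The tube at column 320 is centred between the fingertips (231, 406), and the trimming tool lies well to one side. I'll go down and grip.

>>> {"op": "step_arm", "data": {
  "steps": [
    [-1,0,0.03,0.6,0,0,0],
    [-1,0,0,0.6,0,0,0],
    [-1,0,0,0.6,0,0,0],
    [-1,0,0,0.26,0,0,0],
    [1,0,0,0,0,0,0],
    [1,0,0,0,0,0,0],
    [1,0,0,0,0,0,0],
    [1,0,0,0,0,0,0],
    [1,0,0,0,0,0,0],
    [1,0,0,0,0,0,0]
  ]
}}

```text
time: 12.4
position: [0.4616, 0.0926, 0.216]
tool_rot: [0.73, 0.684, 0.0, 0.0]
ft_force: [0.1, 0.4, -0.8]
grip_width: 0.0469
```

>>> {"op": "step_arm", "data": {
  "steps": [
    [1,0,0,0,0,0,0],
    [1,0,0,0,0,0,0],
    [1,0,0,0,0,0,0],
    [1,0,0,0,0,0,0],
    [1,0,0,0,0,0,0],
    [1,0,0,0,0,0,0],
    [1,0,0,0,0,0,0],
    [1,0,0,0,0,0,0],
    [1,0,0,0,0,0,0],
    [1,0,0,0,0,0,0]
  ]
}}

```text
time: 13.4
position: [0.4616, 0.0926, 0.2158]
tool_rot: [0.73, 0.684, 0.0, 0.0]
ft_force: [-0.0, 1.0, 4.7]
grip_width: 0.0397
```

```bash
python3 go.py 619.4 -12.9 320 86.3;  python3 - <<'E'
from h import *
props("3",dict(short=(241,190,.058),hs=(243,217,.058)))
E
```

```text
t 13.4 pos [461.6  92.6 215.8] psi 86.3 err [ 157.8 -105.5  104.2]
turn units [ 0. -0. -0.] | shift units in now-frame [-3.8   6.57 -4.16] | in target frame [-3.8   6.57 -4.17]
q deg [ -2.  38. 112.   0.  30. -89.] F [-0.   1.   4.7] w 0.0397
short n 268 ztop 0.057 p90 0.061 rect c [660.  171.6] size [38.1 38. ] ang 86.0 circ 659.8 171.4 25.2
hs n 272 ztop 0.057 p90 0.417 rect c [600.8 174. ] size [38.8 38.9] ang 86.1 circ 601.0 173.7 24.8
```

The short prop now stands at (660, 172) with its top at 57 mm, and its home neighbour has not moved. The tube is gripped at 39.7 mm, so I'll lift and carry it.

>>> {"op": "step_arm", "data": {
  "steps": [
    [1,0,0,-0.6,0,0,0],
    [1,0,0,-0.9,0,0,0],
    [1,0,0,-0.9,0,0,0],
    [1,0,0,-0.9,0,0,0],
    [1,-0.47,0.82,-0.86,0,0,0],
    [1,-0.47,0.82,0,0,0,0],
    [1,-0.47,0.82,0,0,0,0],
    [1,-0.47,0.82,0,0,0,0],
    [1,-0.48,0.82,0,0,0,0],
    [1,-0.48,0.82,0,0,0,0]
  ]
}}

```text
time: 14.4
position: [0.5799, 0.0131, 0.3188]
tool_rot: [0.73, 0.684, -0.001, -0.001]
ft_force: [-0.2, 0.2, -2.2]
grip_width: 0.0398
```

>>> {"op": "step_arm", "data": {
  "steps": [
    [1,-0.48,0.82,0,0,0,0],
    [1,-0.48,0.82,0,0,0,0],
    [1,0,0,0,0,0,0],
    [1,0,0,0.5,0,0,0],
    [1,0,0,0.8,0,0,0],
    [1,0,0,0.8,0,0,0],
    [1,0,0,0.6,0,0,0],
    [1,0,0,0.3,0,0,0],
    [1,0,0,0,0,0,0],
    [1,0,0,0,0,0,0]
  ]
}}

```text
time: 15.4
position: [0.6191, -0.0127, 0.245]
tool_rot: [0.73, 0.684, 0.0, 0.0]
ft_force: [-0.3, -0.3, -0.7]
grip_width: 0.0405
```

```bash
python3 go.py 619.4 -12.9 223.8 86.3;  python3 - <<'E'
from h import *
grab("wrist","4")
E
```

```text
t 15.4 pos [619.1 -12.7 245. ] psi 86.3 err [  0.3  -0.2 -21.2]
turn units [0. 0. 0.] | shift units in now-frame [-0.01  0.01  0.85] | in target frame [-0.01  0.01  0.85]
q deg [-12.  42.  90.  -0.  49. -98.] F [-0.3 -0.3 -0.7] w 0.0405
```

View pics/wrist4.png

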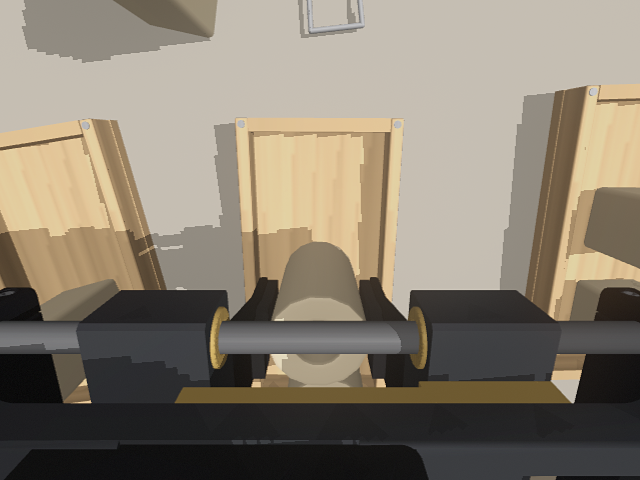

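The tube (column 319) is central in the middle tray (inner walls at about 250 and 390). I'll lower it.

>>> {"op": "step_arm", "data": {
  "steps": [
    [1,0,0,0.3,0,0,0],
    [1,0,0,0.2,0,0,0],
    [1,0,0,0.1,0,0,0],
    [1,0,0,0.08,0,0,0],
    [1,0,0,0.06,0,0,0],
    [1,0,0,0.04,0,0,0],
    [1,0,0,0.04,0,0,0],
    [1,0,0,0,0,0,0],
    [1,0,0,0,0,0,0],
    [1,0,0,0,0,0,0]
  ]
}}

```text
time: 16.45
position: [0.6191, -0.0129, 0.2243]
tool_rot: [0.73, 0.684, 0.0, 0.0]
ft_force: [-0.6, 0.1, -1.4]
grip_width: 0.0396
```

```bash
python3 go.py 619.4 -12.9 223.8 86.3
```

```text
t 16.4 pos [619.1 -12.9 224.3] psi 86.3 err [ 0.3 -0.  -0.5]
turn units [ 0.  0. -0.] | shift units in now-frame [-0.    0.01  0.02] | in target frame [-0.    0.01  0.02]
q deg [-12.  44.  90.  -0.  46. -98.] F [-0.6  0.1 -1.4] w 0.0396
```

>>> {"op": "step_arm", "data": {
  "steps": [
    [1,0,0,0.02,0,0,0],
    [1,0,0,0.02,0,0,0],
    [1,0,0,0,0,0,0],
    [1,0,0,0,0,0,0],
    [1,0,0,0,0,0,0],
    [1,0,0,0,0,0,0],
    [1,0,0,0,0,0,0],
    [1,0,0,0,0,0,0],
    [1,0,0,0,0,0,0],
    [1,0,0,0,0,0,0]
  ]
}}

```text
time: 17.45
position: [0.6192, -0.0128, 0.2239]
tool_rot: [0.73, 0.684, 0.0, 0.0]
ft_force: [-1.4, 0.3, 5.5]
grip_width: 0.0396
```

>>> {"op": "step_arm", "data": {
  "steps": [
    [-1,0,0,0,0,0,0],
    [-1,0,0,0,0,0,0],
    [-1,0,0,0,0,0,0],
    [-1,0,0,0,0,0,0],
    [-1,0,0,0,0,0,0],
    [-1,0,0,-0.3,0,0,0],
    [-1,0,0,-0.7,0,0,0],
    [-1,0,0,-1,0,0,0],
    [-1,0,0,-1,0,0,0],
    [-1,0,0,-0.6,0,0,0]
  ]
}}

```text
time: 18.45
position: [0.6195, -0.0129, 0.3158]
tool_rot: [0.73, 0.684, 0.001, 0.001]
ft_force: [-0.2, -0.3, -0.1]
grip_width: 0.0874
```

```bash
python3 go.py 462.1 -76.6 300 73.7
```

```text
t 18.4 pos [619.5 -12.9 315.8] psi 86.3 err [-157.4  -63.7  -15.8]
turn units [0.02 0.   1.57] | shift units in now-frame [-2.95 -6.12  0.61] | in target frame [-4.21 -5.33  0.63]
q deg [-12.  36.  87.  -0.  56. -98.] F [-0.2 -0.3 -0.1] w 0.0874
```

>>> {"op": "step_arm", "data": {
  "steps": [
    [-1,0,0,0,0,0,0.79],
    [-1,0,0,0,0,0,0.79],
    [-1,-0.6,-0.76,0,0,0,0],
    [-1,-0.6,-0.76,0,0,0,0],
    [-1,-0.6,-0.76,0,0,0,0],
    [-1,-0.6,-0.76,0,0,0,0],
    [-1,-0.6,-0.76,0.1,0,0,0],
    [-1,-0.6,-0.76,0.2,0,0,0],
    [-1,-0.6,-0.76,0.2,0,0,0],
    [-1,0,0,0,0,0,0]
  ]
}}

```text
time: 19.45
position: [0.4591, -0.0762, 0.3006]
tool_rot: [0.801, 0.599, -0.001, -0.002]
ft_force: [0.7, 0.8, -0.6]
grip_width: 0.0873
```

```bash
python3 go.py 462.1 -76.6 229 73.7;  python3 - <<'E'
from h import *
grab("wrist","5"); grab("top","5")
props("5",dict(t1=(324,214,.083),th=(324,186,.083)))
E
```

```text
t 19.4 pos [459.1 -76.2 300.6] psi 73.5 err [  3.   -0.4 -71.6]
turn units [-0.03 -0.   -0.02] | shift units in now-frame [0.02 0.13 2.86] | in target frame [0.02 0.12 2.86]
q deg [-23.  28. 110.  -0.  42. -97.] F [ 0.7  0.8 -0.6] w 0.0873
t1 n 197 ztop 0.082 p90 0.480 rect c [617.2 -12.9] size [38.7 38.3] ang 86.7 circ 617.4 -12.7 20.2
th n 188 ztop 0.082 p90 0.085 rect c [670.8 -12. ] size [36.5 40.2] ang 90.0 circ 670.7 -12.8 20.5
```

View pics/wrist5.png

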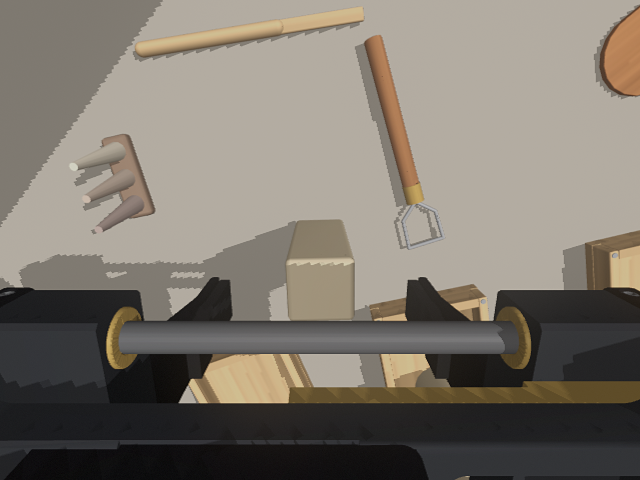

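Tube a now stands at (617, −13), 53 mm from its home tube. The tall prop is square to the jaws and centred at column 320, so I'll go down and grip.

>>> {"op": "step_arm", "data": {
  "steps": [
    [-1,0.02,0.04,0.6,0,0,-0.02],
    [-1,0,0,0.7,0,0,0],
    [-1,0,0,0.7,0,0,0],
    [-1,0,0,0.6,0,0,0],
    [-1,0,0,0.2,0,0,0],
    [1,0,0,0,0,0,0],
    [1,0,0,0,0,0,0],
    [1,0,0,0,0,0,0],
    [1,0,0,0,0,0,0],
    [1,0,0,0,0,0,0]
  ],
  "squeeze": 35
}}

```text
time: 20.55
position: [0.4631, -0.076, 0.2312]
tool_rot: [0.8, 0.6, 0.0, 0.0]
ft_force: [-0.2, 0.5, 0.1]
grip_width: 0.0547
```

>>> {"op": "step_arm", "data": {
  "steps": [
    [1,0,0,0,0,0,0],
    [1,0,0,0,0,0,0],
    [1,0,0,0,0,0,0],
    [1,0,0,0,0,0,0],
    [1,0,0,0,0,0,0],
    [1,0,0,0,0,0,0],
    [1,0,0,0,0,0,0],
    [1,0,0,0,0,0,0],
    [1,0,0,0,0,0,0],
    [1,0,0,0,0,0,0]
  ]
}}

```text
time: 21.55
position: [0.463, -0.076, 0.2308]
tool_rot: [0.8, 0.6, 0.0, 0.0]
ft_force: [-0.4, -0.6, 5.7]
grip_width: 0.0378
```

```bash
python3 go.py 579.6 -167.9 369 94.8
```

```text
t 21.6 pos [463.  -76.  230.8] psi 73.8 err [116.6 -91.9 138.2]
turn units [ 0.    0.   -2.62] | shift units in now-frame [-2.23  5.51 -5.53] | in target frame [-4.05  4.34 -5.53]
q deg [-23.  36. 112.  -0.  31. -97.] F [-0.4 -0.6  5.7] w 0.0378
```

>>> {"op": "step_arm", "data": {
  "steps": [
    [1,0,0,-0.6,0,0,0],
    [1,0,0,-1,0,0,0],
    [1,0,0,-1,0,0,-0.88],
    [1,0,0,-1,0,0,-0.87],
    [1,0,0,-0.9,0,0,-0.87],
    [1,-0.67,0.72,0,0,0,0],
    [1,-0.67,0.72,0,0,0,0],
    [1,-0.67,0.72,0,0,0,0],
    [1,-0.67,0.72,0,0,0,0],
    [1,-0.67,0.72,0,0,0,0]
  ]
}}

```text
time: 22.55
position: [0.5598, -0.1521, 0.3417]
tool_rot: [0.677, 0.736, -0.0, -0.002]
ft_force: [0.3, -0.7, -3.2]
grip_width: 0.0376
```

>>> {"op": "step_arm", "data": {
  "steps": [
    [1,-0.67,0.72,0,0,0,0],
    [1,0,0,0,0,0,0],
    [1,0,0,0,0,0,0],
    [1,0,0,0.7,0,0,0],
    [1,0,0,0.8,0,0,0],
    [1,0,0,0.8,0,0,0],
    [1,0,0,0.6,0,0,0],
    [1,0,0,0.3,0,0,0],
    [1,0,0,0,0,0,0],
    [1,0,0,0,0,0,0]
  ]
}}

```text
time: 23.55
position: [0.5788, -0.1669, 0.2635]
tool_rot: [0.677, 0.736, -0.0, -0.0]
ft_force: [0.7, -0.0, -3.7]
grip_width: 0.0378
```

```bash
python3 go.py 579.6 -167.9 238.8 94.8;  python3 - <<'E'
from h import *
grab("wrist","6"); grab("side","6")
i=cv2.imread("pics/side6.png")[150:350,280:560]; cv2.imwrite("pics/side6c.png",cv2.resize(i,None,fx=2.8,fy=2.8))
E
```

```text
t 23.6 pos [ 578.8 -166.9  263.5] psi 94.8 err [  0.8  -1.  -24.7]
turn units [-0. -0. -0.] | shift units in now-frame [-0.04  0.03  0.99] | in target frame [-0.04  0.03  0.99]
q deg [ -27.   39.   92.    0.   49. -121.] F [ 0.7 -0.  -3.7] w 0.0378
```

View pics/wrist6.png

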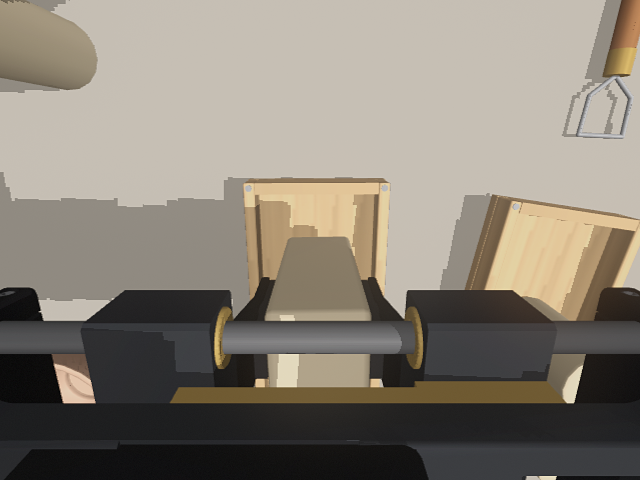

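View pics/side6c.png

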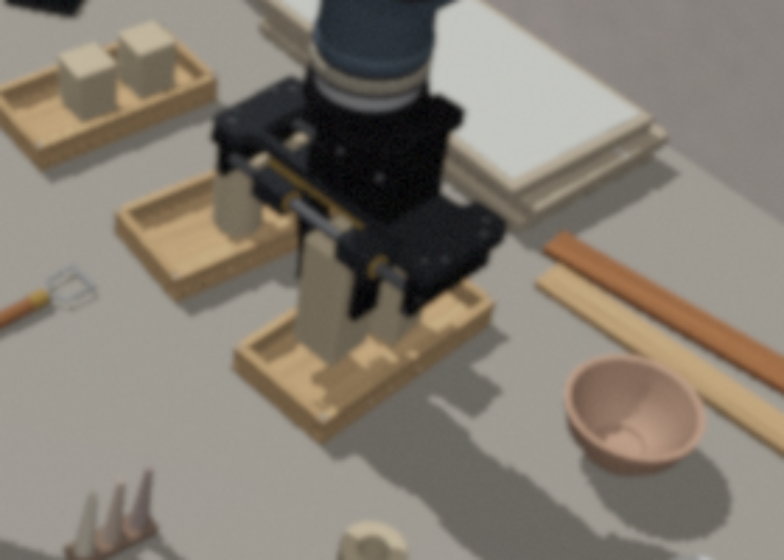

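The tall prop (column 319) is central over the right tray, clear of the tall home prop behind it. I'll lower it.

>>> {"op": "step_arm", "data": {
  "steps": [
    [1,-0.03,0.03,0.3,0,0,0],
    [1,0,0,0.25,0,0,0],
    [1,0,0,0.15,0,0,0],
    [1,0,0,0.1,0,0,0],
    [1,0,0,0.07,0,0,0],
    [1,0,0,0.05,0,0,0],
    [1,0,0,0.04,0,0,0],
    [1,0,0,0,0,0,0],
    [1,0,0,0,0,0,0],
    [1,0,0,0,0,0,0]
  ]
}}

```text
time: 24.65
position: [0.5798, -0.1678, 0.2394]
tool_rot: [0.677, 0.736, 0.0, 0.0]
ft_force: [0.5, 0.3, -3.4]
grip_width: 0.0377
```

```bash
python3 go.py 579.6 -167.9 238.8 94.8
```

```text
t 24.6 pos [ 579.8 -167.8  239.4] psi 94.8 err [-0.2 -0.1 -0.6]
turn units [ 0.  0. -0.] | shift units in now-frame [-0.   -0.01  0.02] | in target frame [-0.   -0.01  0.02]
q deg [ -27.   41.   92.   -0.   46. -122.] F [ 0.5  0.3 -3.4] w 0.0377
```

>>> {"op": "step_arm", "data": {
  "steps": [
    [1,0,0,0.02,0,0,0],
    [1,0,0,0.02,0,0,0],
    [1,0,0,0,0,0,0],
    [1,0,0,0,0,0,0],
    [1,0,0,0,0,0,0],
    [1,0,0,0,0,0,0],
    [1,0,0,0,0,0,0],
    [1,0,0,0,0,0,0],
    [1,0,0,0,0,0,0],
    [1,0,0,0,0,0,0]
  ]
}}

```text
time: 25.65
position: [0.5798, -0.1679, 0.2389]
tool_rot: [0.677, 0.736, 0.0, 0.0]
ft_force: [-1.8, 0.7, 5.4]
grip_width: 0.0377
```

>>> {"op": "step_arm", "data": {
  "steps": [
    [-1,0,0,0,0,0,0],
    [-1,0,0,0,0,0,0],
    [-1,0,0,0,0,0,0],
    [-1,0,0,0,0,0,0],
    [-1,0,0,0,0,0,0],
    [-1,0,0,-0.3,0,0,0],
    [-1,0,0,-0.7,0,0,0],
    [-1,0,0,-1,0,0,0],
    [-1,0,0,-1,0,0,0],
    [-1,0,0,-0.6,0,0,0]
  ],
  "squeeze": 25
}}

```text
time: 26.65
position: [0.5801, -0.168, 0.3308]
tool_rot: [0.677, 0.736, 0.0, 0.002]
ft_force: [0.4, -0.1, -0.3]
grip_width: 0.0868
```

```bash
python3 go.py 466 -332.8 264 86.3
```

```text
t 26.6 pos [ 580.1 -168.   330.8] psi 94.8 err [-114.1 -164.8  -66.8]
turn units [0.02 0.01 1.06] | shift units in now-frame [-6.19 -5.11  2.67] | in target frame [-6.87 -4.13  2.67]
q deg [ -27.   34.   89.   -0.   57. -122.] F [ 0.4 -0.1 -0.3] w 0.0868
```

>>> {"op": "step_arm", "data": {
  "steps": [
    [-1,0,0,0,0,0,0.53],
    [-1,0,0,0,0,0,0.53],
    [-1,-0.86,-0.52,0,0,0,0],
    [-1,-0.86,-0.52,0,0,0,0],
    [-1,-0.86,-0.52,0,0,0,0],
    [-1,-0.86,-0.52,0.2,0,0,0],
    [-1,-0.86,-0.52,0.4,0,0,0],
    [-1,-0.86,-0.51,0.5,0,0,0],
    [-1,-0.86,-0.51,0.5,0,0,0],
    [-1,-0.86,-0.51,0.5,0,0,0]
  ]
}}

```text
time: 27.65
position: [0.465, -0.3336, 0.276]
tool_rot: [0.73, 0.684, 0.0, 0.001]
ft_force: [0.1, 0.0, -0.7]
grip_width: 0.0871
```

```bash
python3 go.py 466 -332.8 216 86.3;  python3 - <<'E'
from h import *
grab("wrist","7"); grab("top","7")
props("7",dict(tall=(389,228,.108),th=(389,198,.108)))
E
```

```text
t 27.6 pos [ 465.  -333.6  276. ] psi 86.3 err [  1.    0.8 -60. ]
turn units [ 0.01  0.01 -0.  ] | shift units in now-frame [0.04 0.03 2.4 ] | in target frame [0.04 0.04 2.4 ]
q deg [ -47.   36.   96.    0.   48. -133.] F [ 0.1  0.  -0.7] w 0.0871
tall n 172 ztop 0.107 p90 0.797 rect c [ 587.  -160.3] size [27.  48.5] ang 44.8 circ 579.6 -167.7 24.3
th n 292 ztop 0.107 p90 0.791 rect c [ 642.  -160.5] size [38.1 38.3] ang 9.9 circ 641.7 -160.0 24.5
```

View pics/wrist7.png

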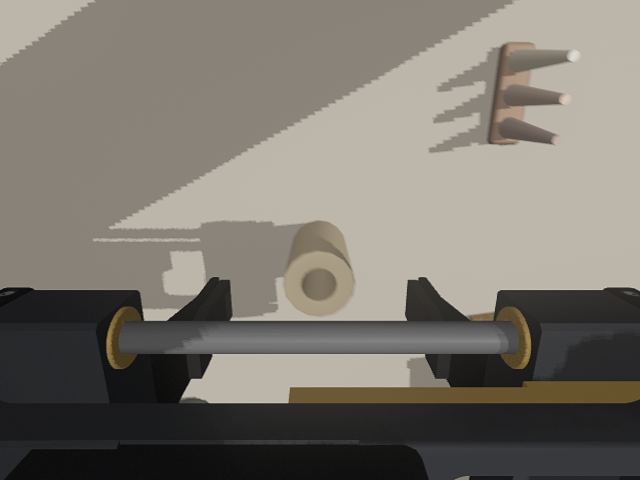

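The tall prop is up at 107 mm (partly hidden by the arm) and its neighbour has not moved. Tube b is centred at column 320, so I'll grip it.

>>> {"op": "step_arm", "data": {
  "steps": [
    [-1,0.03,0.02,0.6,0,0,0],
    [-1,0,0,0.6,0,0,0],
    [-1,0,0,0.6,0,0,0],
    [-1,0,0,0.4,0,0,0],
    [-1,0,0,0.2,0,0,0],
    [1,0,0,0,0,0,0],
    [1,0,0,0,0,0,0],
    [1,0,0,0,0,0,0],
    [1,0,0,0,0,0,0],
    [1,0,0,0,0,0,0]
  ]
}}

```text
time: 28.75
position: [0.4662, -0.3322, 0.2162]
tool_rot: [0.73, 0.684, 0.0, 0.0]
ft_force: [0.0, 0.3, -0.2]
grip_width: 0.0552
```

>>> {"op": "step_arm", "data": {
  "steps": [
    [1,0,0,0,0,0,0],
    [1,0,0,0,0,0,0],
    [1,0,0,0,0,0,0],
    [1,0,0,0,0,0,0],
    [1,0,0,0,0,0,0],
    [1,0,0,0,0,0,0],
    [1,0,0,0,0,0,0],
    [1,0,0,0,0,0,0],
    [1,0,0,0,0,0,0],
    [1,0,0,0,0,0,0]
  ]
}}

```text
time: 29.75
position: [0.4662, -0.3322, 0.2159]
tool_rot: [0.73, 0.684, -0.0, 0.0]
ft_force: [-0.0, -2.1, 0.9]
grip_width: 0.0396
```

```bash
python3 go.py 568.5 -9.6 370 86.3
```

```text
t 29.8 pos [ 466.2 -332.2  215.9] psi 86.3 err [102.3 322.6 154.1]
turn units [ 0.  0. -0.] | shift units in now-frame [13.14  3.25 -6.17] | in target frame [13.14  3.25 -6.17]
q deg [ -47.   42.   97.   -0.   41. -133.] F [-0.  -2.1  0.9] w 0.0396
```

>>> {"op": "step_arm", "data": {
  "steps": [
    [1,0,0,-0.6,0,0,0],
    [1,0,0,-0.9,0,0,0],
    [1,0,0,-0.9,0,0,0],
    [1,0,0,-0.9,0,0,0],
    [1,0,0,-0.9,0,0,0],
    [1,0,0,-0.9,0,0,0],
    [1,0,0,-0.9,0,0,0],
    [1,0.9,0.2,0,0,0,0],
    [1,0.9,0.2,0,0,0,0],
    [1,0.9,0.2,0,0,0,0]
  ]
}}

```text
time: 30.75
position: [0.4851, -0.2645, 0.3652]
tool_rot: [0.73, 0.684, 0.0, -0.001]
ft_force: [0.4, 0.1, -1.3]
grip_width: 0.0401
```

>>> {"op": "step_arm", "data": {
  "steps": [
    [1,0.9,0.2,0,0,0,0],
    [1,0.9,0.2,0,0,0,0],
    [1,0.9,0.2,0,0,0,0],
    [1,0.9,0.2,0,0,0,0],
    [1,0.9,0.2,0,0,0,0],
    [1,0.9,0.2,0,0,0,0],
    [1,0.9,0.3,0,0,0,0],
    [1,0.9,0.3,0,0,0,0],
    [1,0.9,0.3,0,0,0,0],
    [1,0.9,0.3,0,0,0,0]
  ]
}}

```text
time: 31.75
position: [0.5596, -0.0438, 0.3649]
tool_rot: [0.73, 0.684, -0.001, -0.001]
ft_force: [-0.5, -0.7, -1.5]
grip_width: 0.04
```

```bash
python3 go.py 568.5 -9.6 254 86.3
```

```text
t 31.8 pos [559.6 -43.8 364.9] psi 86.3 err [   8.9   34.2 -110.9]
turn units [-0.02 -0.01 -0.  ] | shift units in now-frame [1.38 0.28 4.44] | in target frame [1.39 0.27 4.44]
q deg [ -16.   28.   94.    0.   58. -102.] F [-0.5 -0.7 -1.5] w 0.0400
```

>>> {"op": "step_arm", "data": {
  "steps": [
    [1,0.7,0.1,0,0,0,0],
    [1,0.6,0.1,0,0,0,0],
    [1,0,0,0,0,0,0],
    [1,0,0,0.6,0,0,0],
    [1,0,0,0.8,0,0,0],
    [1,0,0,0.8,0,0,0],
    [1,0,0,0.8,0,0,0],
    [1,0,0,0.8,0,0,0],
    [1,0,0,0.5,0,0,0],
    [1,0,0,0,0,0,0]
  ]
}}

```text
time: 32.75
position: [0.5662, -0.0134, 0.2565]
tool_rot: [0.73, 0.684, -0.001, -0.002]
ft_force: [-0.5, -0.0, -0.8]
grip_width: 0.0398
```

```bash
python3 go.py 568.5 -9.6 223.9 86.3;  python3 - <<'E'
from h import *
grab("wrist","8"); grab("side","8")
i=cv2.imread("pics/side8.png")[150:350,260:540]; cv2.imwrite("pics/side8c.png",cv2.resize(i,None,fx=2.8,fy=2.8))
E
```

```text
t 32.8 pos [566.2 -13.4 256.5] psi 86.2 err [  2.3   3.8 -32.6]
turn units [-0.03 -0.   -0.01] | shift units in now-frame [0.16 0.09 1.3 ] | in target frame [0.16 0.08 1.3 ]
q deg [-13.  38.  97.  -0.  45. -99.] F [-0.5 -0.  -0.8] w 0.0398
```

View pics/wrist8.png

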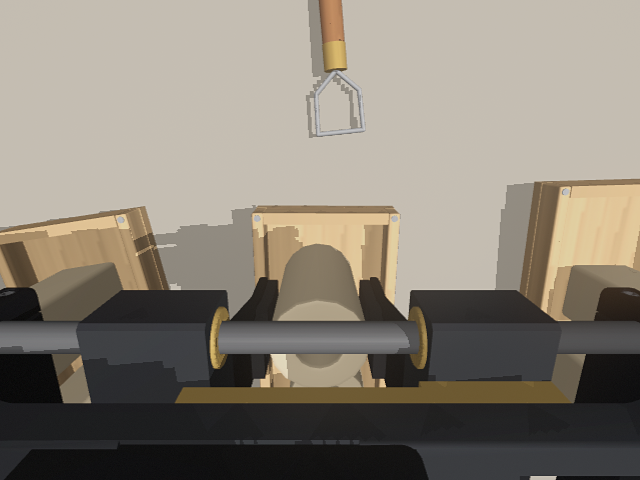

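View pics/side8c.png

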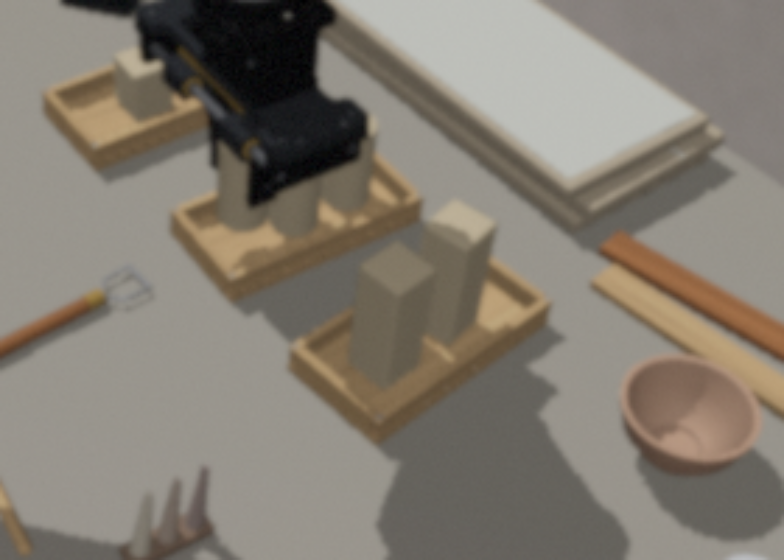

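The tube sits about 4 mm to one side of the tray's centre line; I'll correct that while lowering.

>>> {"op": "step_arm", "data": {
  "steps": [
    [1,0.15,0,0,0,0,0],
    [1,0,0,0.4,0,0,0],
    [1,0,0,0.3,0,0,0],
    [1,0,0,0.2,0,0,0],
    [1,0,0,0.1,0,0,0],
    [1,0,0,0.08,0,0,0],
    [1,0,0,0.06,0,0,0],
    [1,0,0,0,0,0,0],
    [1,0,0,0,0,0,0],
    [1,0,0,0,0,0,0]
  ]
}}

```text
time: 33.85
position: [0.5673, -0.0092, 0.2299]
tool_rot: [0.73, 0.684, 0.0, 0.0]
ft_force: [0.2, 0.1, -0.9]
grip_width: 0.04
```

```bash
python3 go.py 568.5 -9.6 223.9 86.3
```

```text
t 33.9 pos [567.3  -9.2 229.9] psi 86.3 err [ 1.2 -0.4 -6. ]
turn units [ 0.  0. -0.] | shift units in now-frame [-0.01  0.05  0.24] | in target frame [-0.01  0.05  0.24]
q deg [-12.  40.  98.   0.  42. -98.] F [ 0.2  0.1 -0.9] w 0.0400
```

>>> {"op": "step_arm", "data": {
  "steps": [
    [1,0,0,0.08,0,0,0],
    [1,0,0,0.06,0,0,0],
    [1,0,0,0.04,0,0,0],
    [1,0,0,0.03,0,0,0],
    [1,0,0,0,0,0,0],
    [1,0,0,0,0,0,0],
    [1,0,0,0.02,0,0,0],
    [1,0,0,0.02,0,0,0],
    [1,0,0,0,0,0,0],
    [1,0,0,0,0,0,0]
  ]
}}

```text
time: 34.85
position: [0.5673, -0.0092, 0.2239]
tool_rot: [0.73, 0.684, 0.0, 0.0]
ft_force: [-0.3, 0.4, 2.2]
grip_width: 0.0397
```

>>> {"op": "step_arm", "data": {
  "steps": [
    [1,0,0,0.01,0,0,0],
    [1,0,0,0,0,0,0],
    [1,0,0,0,0,0,0],
    [-1,0,0,0,0,0,0],
    [-1,0,0,0,0,0,0],
    [-1,0,0,0,0,0,0],
    [-1,0,0,0,0,0,0],
    [-1,0,0,0,0,0,0],
    [-1,0,0,0,0,0,0],
    [-1,0,0,0,0,0,0]
  ]
}}

```text
time: 35.85
position: [0.5673, -0.0092, 0.2232]
tool_rot: [0.73, 0.684, -0.0, -0.0]
ft_force: [0.1, -0.0, 0.0]
grip_width: 0.084
```

>>> {"op": "step_arm", "data": {
  "steps": [
    [-1,0,0,-0.4,0,0,0],
    [-1,0,0,-0.8,0,0,0],
    [-1,0,0,-1,0,0,0],
    [-1,0,0,-1,0,0,0],
    [-1,0,0,-1,0,0,0],
    [-1,0,-0.9,-0.6,0,0,0],
    [-1,0,-0.9,0,0,0,0],
    [-1,0,-0.9,0,0,0,0],
    [-1,0,-0.9,0,0,0,0],
    [-1,0,-0.9,0,0,0,0]
  ]
}}

```text
time: 36.85
position: [0.454, -0.0018, 0.3441]
tool_rot: [0.73, 0.684, 0.0, 0.001]
ft_force: [0.0, 0.2, 0.0]
grip_width: 0.0867
```

```bash
python3 - <<'E'
from h import *
grab("top","9"); grab("side","9")
props("9",dict(t2=(321,238,.083),t1=(324,214,.083),th=(324,186,.083),tall=(389,228,.108),tallh=(389,198,.108),short=(241,190,.058),hs=(243,217,.058)))
a=cv2.imread("pics/top9.png")[160:290,200:440];b=cv2.imread("pics/side9.png")[140:320,260:500]
cv2.imwrite("pics/t9c.png",cv2.resize(a,None,fx=3,fy=3)); cv2.imwrite("pics/s9c.png",cv2.resize(b,None,fx=3,fy=3))
from rig import status; print(status.get_obs()["position"],status.get_obs()["time"])
E
```

```text
t2 n 92 ztop 0.082 p90 0.505 rect c [577.1 -11.9] size [38.7 18.4] ang 78.4 circ 570.7 -10.6 19.4
t1 n 196 ztop 0.082 p90 0.500 rect c [618.2 -13. ] size [38.2 38.5] ang 67.9 circ 617.8 -12.5 20.2
th n 192 ztop 0.082 p90 0.085 rect c [669.9 -12. ] size [36.4 39.9] ang 89.8 circ 670.1 -13.0 20.2
tall n 299 ztop 0.108 p90 0.110 rect c [ 579.3 -167.9] size [38.5 38.6] ang 5.2 circ 579.3 -168.2 24.9
tallh n 286 ztop 0.107 p90 0.110 rect c [ 642.8 -160.5] size [39.4 38.1] ang 11.7 circ 641.7 -160.2 24.4
short n 266 ztop 0.058 p90 0.061 rect c [660.1 171.5] size [38.6 38.1] ang 89.2 circ 660.7 171.8 25.2
hs n 273 ztop 0.057 p90 0.061 rect c [601.3 174.1] size [39.1 39.7] ang 84.6 circ 601.9 173.5 25.6
[ 0.45196935 -0.00117979  0.34360467] 36.95
```

View pics/t9c.png

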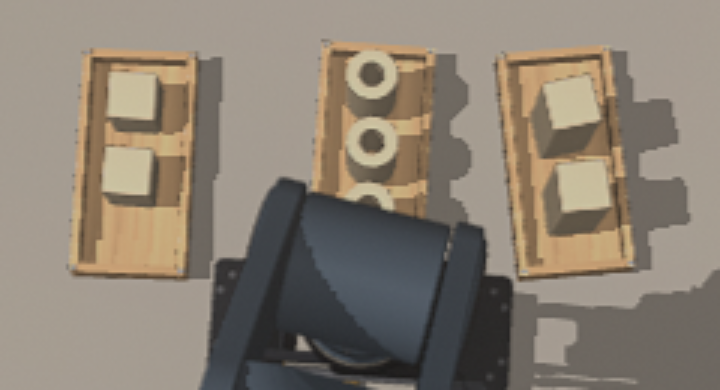

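View pics/s9c.png

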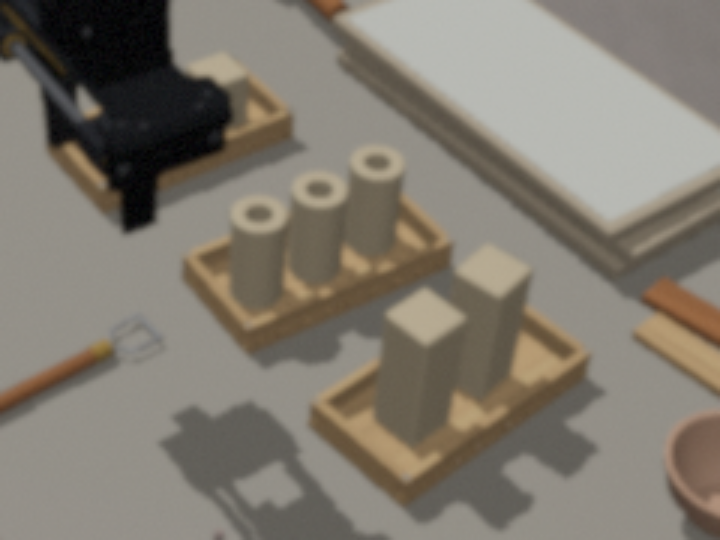

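The top crop shows two short props on the left, tubes in the middle (the near one half hidden by the arm) and two tall props on the right. The side crop shows all three tubes upright in the middle tray. The robot is clear, so I'll hand in.

```bash
python3 -c "
from rig import robot; print(robot.hand_in())"
```

```text
the job is handed in; nothing more can be done
None
```

All four loose props are in the trays that already held their kind: short in the left, both tubes in the middle, tall in the right. I lowered each one until the wrist force showed contact (2–6 N) before letting go. I handed the job in at about 37 s, with the gripper open and clear of everything.

My last checks showed every prop standing at the right height, with its top at about 58, 83 or 108 mm. The home props had moved by less than 1 mm, which is within measurement error. The orange block was left alone.

- **Less certain:** the arm half hid the second tube from the top camera, so I confirmed it by its top height (82 mm) and by the side view, where it stands upright.
- **Corrected on the way:** that same tube was about 4 mm off the tray's centre line before lowering, and I fixed it.
- No check failed.

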